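Weigh and scan a tin at the shop counter

ROBOT

A 7-joint arm with a two-finger parallel gripper is mounted at the origin on the work surface. World frame = base frame: x ahead of the robot, y to its left, z up, the work surface at z = 0. Lengths are in m, angles in rad, forces in N, time in s.
With the tool pointing down it reaches from about 0.4 to 0.85 m from the base axis. Payload 10.4 kg.
Tool frame: the origin (TCP) lies between the finger pads; the fingertips stand 19 mm ahead of it and the grasp point (between the pads) is the TCP (manip.tips_ahead is the distance from the TCP to the fingertips, in m); z points along the fingers, y is the line along which they close (so a half turn about z gives the same grasp; the last joint's range is limited). The gripper opens to 85 mm and grips with 20 to 120 N. Pads are 22 mm wide; open, the fingers measure 114 mm over their backs; the gripper's body (76 mm by 85 mm) begins 54 mm behind the grasp point. The pads swing forward as they close: fully open they stand 13 mm farther back than shut.
Start: joints at [-1.142, 0.332, -0.065, 1.46, 0.022, 1.35, -0.088], TCP at [0.273, 0.562, 0.25] pointing down, gripper open.
Joint ranges: [-2.6, 2.6], [-0.5, 2.12], [-1.47, 1.34], [0.16, 2.42], [-1.27, 4.41], [0.06, 2.06], [-2.6, 2.6]. Speed limits (rad/s): [2.22, 2.22, 2.79, 2.79, 3.14, 3.14, 3.14].

INTERFACE

Orientations are given as a unit quaternion [x, y, z, w].
In Python, from workcell import manip, viewer gives the robot as it stands.
- The arm moves only by the tool arm_command, never from a script. Its argument "series" is text: rows parted by semicolons, each of 5 numbers parted by spaces: the closure, from 0 (fully open) to 1 (shut), then the shift along the tool's x, y, z normalised to -1 to 1, where 1 is 0.4 m, then the turn about the tool's z normalised to -1 to 1, where 1 is 180 degrees. In form: jaw tx ty tz spin; .... A call has exactly 10 rows; each row shifts and turns the commanded pose from where the row before left it, along the tool's axes as they then stand; what a row does not reach is not made up. A row lasts 1/8 s, in which the tool goes at most 62.5 mm and 10.7 degrees, less where a joint would pass 70% of its speed; a pose out of reach is approached as far as the arm can. A call with a number of a shift or a turn outside -1 to 1 is refused whole. A call with a gripper value outside its range is refused whole. The fingers move at their own pace and stop on an object; "newtons" is the grip in N (left out, the last holds). Time passes only in rows, so rows that do not move let the fingers close, or fill a call up. It gives the time, the measured TCP pose, the force, the opening and the grip force at its end, in the units of the state.
- manip.get_obs(): the state, without advancing time (a new reading comes with each control period).
- viewer.camera(name): name is "side" or "top"; returns a dict with "pixels" (420x560x3 uint8, red, green, blue), "intrinsics" (3x3 intrinsics, pixels), "extrinsics" (4x4, takes a point from world to camera coordinates). Camera axes: x right, y up, looking along -z (the intrinsics and any distortion apply to the point x, -y, -z); pixel columns grow to the right and rows downward; lengths in m; the calibration is good to about 2 mm. A picture is of the moment at which its call begins. There is no depth.
- manip.hand_in(): hands the job in; it is judged then, once.
The state is a dict: "clock": time; "joint_pos": joint angles; "joint_velocities": joint speeds; "tau": joint torques, N m; "position": TCP position; "ee_rot": TCP orientation; "ft_force": force on the tool from outside, world axes, zero at the start; "torque": the same for the moment, N m; "grip_width": opening from 0.0 (shut) to 1.0 (fully open); "grasp_force": force on a finger pad.
Only numpy, scipy, OpenCV 4.12 (cv2) and the standard library are available. Lean on these libraries where they do the work, as an engineer would, in place of code of your own. Each camera call takes 0.05 s, during which the arm holds its last target. There are 200 camera calls.

TASK

Weigh and scan the tin: lift it out of the sloping wire stand, stand it upright in the middle of the scale's pan and let go of it for a second so that it is weighed; then take it again and stand it in the middle of the scanner's round plate with its barcode label squarely facing the scanner's window, and let go. Only then turn the dial on top of the scanner clockwise, past its click to its end stop, and leave it there with the tin still facing the window. Set the tin down gently both times, never drop it, and leave the other things on the counter where they are.

Things in the scene. Friction and masses are not known exactly. Their poses are not given: they have to be found in the camera images.
- tin: plain metal tin, a cylinder 58 mm in diameter and 150 mm long, about 0.4 kg, at the start lying in the sloping wire stand with its barcode label upwards and its lid at the raised end. Origin: centre of its base; z runs along its axis to the lid, x points out of the side with the barcode label
- tin_label (a point): middle of the white barcode label on the tin's side (29 mm out along the tin's x, 75 mm above the base); a white paper seal strip runs up from the label over the rim to the middle of the lid, so the label's side can be told from above
- tin_lid (a point): centre of the tin's lid, 150 mm above its base
- stand: fixed wire stand, base plate 180 x 100 mm: two rods 10 mm thick, 34 mm apart, slope up at 35 degrees along its +x, with a 62 mm wide end plate at the low end. Origin: centre of the underside. In its frame the base of the lying tin is at x -60, z 50 mm and its axis rises along +x at 35 degrees (lid at x 63, z 136 mm); the rods end 125 mm along the tin, whose sides are free
- scale: fixed white counter scale, 190 x 170 mm, 56 mm tall with a round steel pan. Origin: centre of its underside
- scale_pan (a point): centre of the top of the scale's round steel pan, 128 mm in diameter, 56 mm above the counter; z up
- scanner: fixed barcode scanner: a round grey plate and, beyond it along the scanner's +x, an upright black block (85 deep, 120 wide, 110 mm tall) whose glass window looks at the plate. Origin: on the counter under the plate's centre; x points from the plate to the window, z up. The block runs from x = 80 to 165 mm and carries the dial on its top at x = 122.5 mm
- scan_plate (a point): centre of the top of the scanner's round plate, 92 mm in diameter, 12 mm above the counter; axes as the scanner's
- scan_window (a point): middle of the scanner's glass window, 80 mm from the plate's centre, 62 mm above the counter
- dial_grip (a point): on the dial's vertical axis at the height to grip, 147 mm above the counter. The dial is a disc 60 mm in diameter carrying an upright bar 57 mm long, 14 mm thick and 32 mm tall (top 8 mm above this point); x runs along the bar and turns with it, z up
- dial (a joint): angle of the dial, rad: near 0 (up to 0.15) at the start, grows clockwise seen from above, end stop at 1.4; a sprung detent resists between about 0.35 and 0.7 (about 0.1 N m) and snaps it on beyond
- calculator: bystander: black desk calculator, 130 x 80 x 20 mm, lying flat; origin: centre of its underside
- stapler: bystander: black stapler, 140 x 34 x 50 mm; origin: centre of its underside
- jar: bystander: closed glass jar, 70 mm diameter, 90 mm tall; origin: centre of its underside
- carton: bystander: small cardboard box, 120 x 90 x 60 mm; origin: centre of its underside
- tape: bystander: roll of tape lying flat, 90 mm outer diameter, 35 mm tall; origin: centre of its underside
- pen_pot: bystander: steel pot with pens, 72 mm diameter, 95 mm tall, 150 mm to the pen tops; origin: centre of its underside
- order_book: bystander: order book lying flat, 100 x 150 x 25 mm; origin: centre of its underside
Things that resemble listed ones, but are neither listed nor needed, are in the scene too. What is shaped like the tin but blue or green is not meant.

How it is judged:
On the way, in this order (a step that is already met when the one before it is completed fails the run):
1. the tin stands upright, wholly on the scale's pan, and is let go for half a second (angle between tin's own z axis and vertical below 0.1 rad and horizontal distance between tin and scale_pan below 0.034 m and z of tin in the frame of scale_pan between -0.006 and 0.006 m and contact force between the fingers and tin below 0.1 N and linear speed of tin below 0.03 m/s), for 0.5 s.
2. the tin stands upright in the middle of the scanner's plate, its label facing the window, and is let go (angle between tin's own z axis and vertical below 0.1 rad and horizontal distance between tin and scan_plate below 0.018 m and z of tin in the frame of scan_plate between -0.006 and 0.006 m and angle between the x axis of tin and the x axis of scanner, either way round below 0.35 rad and x of tin_label in the frame of scan_plate above 0 m and contact force between the fingers and tin below 0.1 N and linear speed of tin below 0.03 m/s), for 0.2 s.
3. the dial is turned clockwise past its detent (value of joint dial above 1.1 rad), for 0.1 s.
At the end, for the whole second after the job is handed in: The tin stands upright (within 0.1 rad) and at rest on the scanner's plate, its axis within 18 mm of the plate's centre and its label facing the window within 20 degrees, and the dial is past its detent (beyond 1.1 rad) (angle between tin's own z axis and vertical below 0.1 rad and horizontal distance between tin and scan_plate below 0.018 m and z of tin in the frame of scan_plate between -0.006 and 0.006 m and angle between the x axis of tin and the x axis of scanner, either way round below 0.35 rad and x of tin_label in the frame of scan_plate above 0 m and value of joint dial above 1.1 rad and linear speed of tin below 0.02 m/s); the robot touches nothing.
It fails at once if the tin is dropped or knocked over (moves faster than 0.4 m/s while the fingers do not hold it) (contact force between the fingers and tin below 0.1 N and linear speed of tin above 0.4 m/s).
It fails at once if a bystander is moved by more than 30 mm (distance of any of calculator, stapler, jar, carton, tape, pen_pot, order_book from where it was at the start of the episode above 0.03 m).
It also fails if it takes over 72 s, if anything falls off the work surface, if the arm or the gripper's body presses on something with over 40 N, if the wrist force passes 120 N, or if a joint passes its speed limit or range.

## Working session

There is one attempt and no reset: what is moved stays moved. The work goes in short steps, Python scripts to look and compute and a tool call to move; the robot and the scene stay as the last step left them, time stands still between calls to the robot, and variables do not carry over. Pictures are saved under pics/ and viewed, at most 10 in all, crops included, and the job is handed in when it is done.

Besides the shell and the picture viewer there is one more tool, called after "Call:" as name(argument=value, ...) on one line, values as JSON. arm_command: Moves the arm, as the interface text tells. Scaled input: -1 to 1 covers 0.4 m each way for a shift and 180 degrees each way for a turn. Its arguments: {"type":"object","properties":{"series":{"type":"string"},"newtons":{"type":"number"}},"required":["series"]}

```bash
ls; mkdir -p pics; cat > h.py <<'E'
import numpy as np, cv2
from workcell import manip, viewer
from scipy.spatial.transform import Rotation as R
def snap(n,f=None):
    c=viewer.camera(n); 
    if f: cv2.imwrite('pics/'+f,cv2.cvtColor(c['pixels'],cv2.COLOR_RGB2BGR))
    return c
def ray(c,u,v):
    K,E=np.array(c['intrinsics']),np.array(c['extrinsics'])
    d=np.linalg.inv(K)@[u,v,1]; d=np.array([d[0],-d[1],-d[2]])
    return -E[:3,:3].T@E[:3,3], E[:3,:3].T@d
def onz(c,u,v,z):
    o,d=ray(c,u,v); return o+d*(z-o[2])/d[2]
def proj(c,p):
    K,E=np.array(c['intrinsics']),np.array(c['extrinsics'])
    q=E[:3,:3]@np.array(p)+E[:3,3]; q=K@[q[0],-q[1],-q[2]]; return q[:2]/q[2]
E
python3 - <<'E'
from h import *
np.set_printoptions(precision=4,suppress=True)
for n in('top','side'):
    c=snap(n,n+'0.png'); o,d=ray(c,280,210); print(n,o,d,np.array(c['intrinsics']).tolist(),[k for k in c])
    np.savez(n+'0',**{k:np.array(c[k]) for k in('pixels','intrinsics','extrinsics')})
o=manip.get_obs(); print(o, R.from_quat(o['ee_rot']).as_matrix())
E
```

```text
pics
top [0.2731 0.0026 1.5834] [ 0.2025 -0.0136 -0.9793] [[490.74084543207505, 0.0, 274.39809281423317], [0.0, 490.74084543207505, 212.3845454843237], [0.0, 0.0, 1.0]] ['pixels', 'intrinsics', 'extrinsics']
side [ 0.234  -0.7244  1.0556] [ 0.2675  0.6022 -0.7522] [[485.3739897371648, 0.0, 279.7457937730707], [0.0, 485.3739897371648, 207.8049186038248], [0.0, 0.0, 1.0]] ['pixels', 'intrinsics', 'extrinsics']
{'clock': 0.1, 'joint_pos': array([-1.1416,  0.3328, -0.0647,  1.4609,  0.0216,  1.3499, -0.0885]), 'joint_velocities': array([-0.0003,  0.    ,  0.0008, -0.0029, -0.001 , -0.0004,  0.001 ]), 'tau': array([  0.0022, -62.6745,   0.0497, -39.2431,   0.0164,   0.007 ,
        -0.0001]), 'position': array([0.2727, 0.562 , 0.2496]), 'ee_rot': array([ 0.224 ,  0.9746, -0.0006, -0.0001]), 'ft_force': array([0.5927, 1.3855, 0.0568]), 'torque': array([-0.0076, -0.0199,  0.0349]), 'grasp_force': 0.0, 'grip_width': 1.0028521481912667} [[-0.8997  0.4366 -0.0005]
 [ 0.4366  0.8997 -0.0012]
 [-0.0001 -0.0013 -1.    ]]
```

View pics/top0.png

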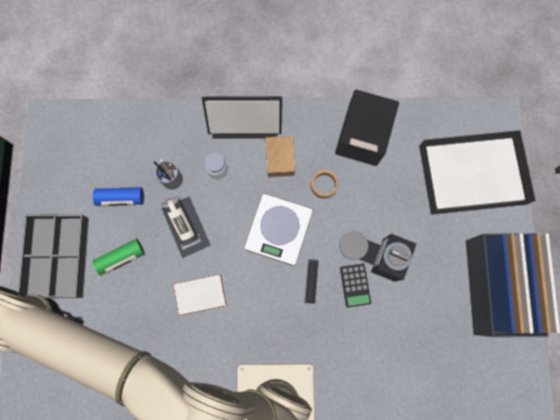

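View pics/side0.png

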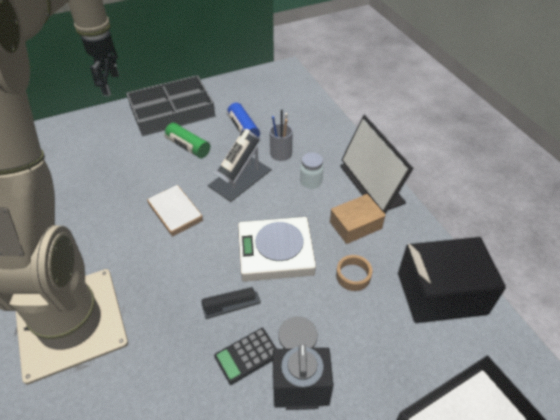

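The counter is laid out with world +x up and +y left in the top view. The candidates are:
- tin in the stand: top (180,225), side (238,158)
- blue cylinder: top (118,197)
- green cylinder: top (118,257)

The plain one in the sloping stand fits the description. I'll confirm that in an enlarged crop.

```bash
python3 - <<'E'
from h import *
a=cv2.imread('pics/top0.png');b=cv2.imread('pics/side0.png')
f=lambda i,x,y,w,h,s:cv2.resize(i[y:y+h,x:x+w],(w*s,h*s),interpolation=cv2.INTER_CUBIC)
L=np.vstack([f(a,150,190,66,50*2-26,6)[:, :396], ])
p=[f(a,150,188,66,75,6),f(b,200,120,66,75,6)]
q=[f(a,335,225,88,66,4)[:, :352],f(b,265,310,88,66,4)]
t=np.hstack(p)[:450]; 
cv2.imwrite('pics/crop0.png',t); 
u=np.hstack([f(a,335,225,88,66,4),f(b,265,312,75,98,4)[:264]]) if 0 else f(b,265,312,75,98,4)
cv2.imwrite('pics/crop1.png',np.hstack([cv2.copyMakeBorder(f(a,335,225,88,66,4),0,392-264,0,0,cv2.BORDER_CONSTANT),u]))
E
```

```text
(no output)
```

View pics/crop0.png

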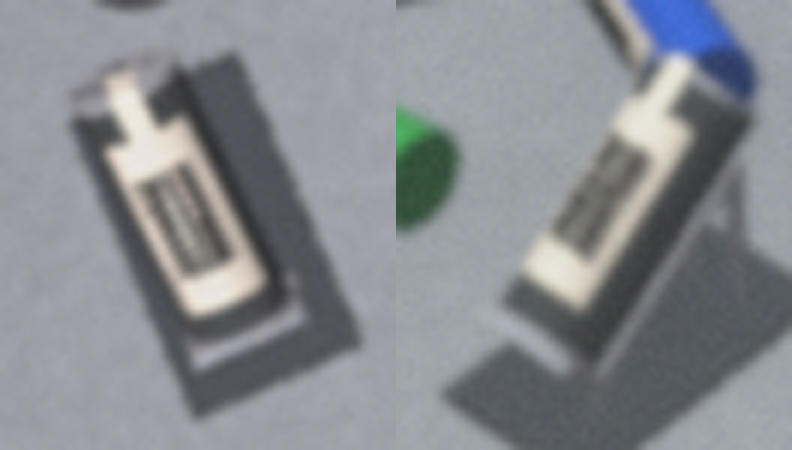

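View pics/crop1.png

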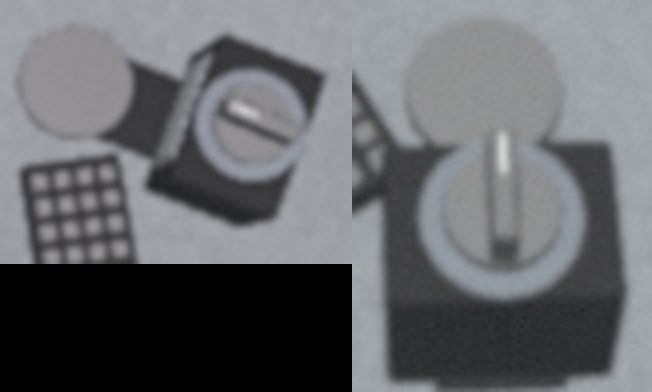

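The crop confirms it. The bare metal tin lies in the stand, label up, with its lid at top px (172,202) and its base at about (191,241). In the top view the scanner plate is at (354,245) and the dial at about (397,256), with the bar running from (391,250) to (410,260). Next I'll measure.

```bash
cat > m.py <<'E'
from h import *
np.set_printoptions(precision=4,suppress=True)
T=dict(np.load('top0.npz'));S=dict(np.load('side0.npz'))
def tri(a,b):
    o1,d1=ray(T,*a);o2,d2=ray(S,*b)
    d1/=np.linalg.norm(d1);d2/=np.linalg.norm(d2)
    s=np.linalg.lstsq(np.c_[d1,-d2],o2-o1,rcond=None)[0]
    p,q=o1+s[0]*d1,o2+s[1]*d2; return (p+q)/2,np.linalg.norm(p-q)
def comp(c,f,box):
    x,y,w,h=box; im=c['pixels'][y:y+h,x:x+w].astype(int); m=f(im).astype(np.uint8)
    n,l,st,ce=cv2.connectedComponentsWithStats(m)
    i=1+st[1:,4].argmax(); cn=max(cv2.findContours((l==i).astype(np.uint8),0,2)[0],key=len)
    return ce[i]+[x,y],st[i,4],cn[:,0]+[x,y]
E
python3 - <<'E'
from m import *
# label+seal: warm white; ring: light blue
wh=lambda i:(i[...,0]>170)&(i[...,0]>i[...,2]+8)
a=comp(T,wh,(150,188,66,75));b=comp(S,wh,(200,120,66,75))
for n,c in(('T',a),('S',b)):
    r=cv2.minAreaRect(c[2].astype(np.float32)); print('label',n,c[0],c[1],r)
print('label centroid',tri(a[0],b[0]))
# label/lid key pixels read from the crop
def P(n,x0,y0,s,pts): return [(x0+x/s,y0+y/s) for x,y in pts]
t=P('t',150,188,6,[(124,80),(123,140),(234,300)]); s=P('s',200-66,120,6,[(676,62),(640,112),(556,285)])
print('seal at rim-ish/label top/label bottom',[tri(p,q) for p,q in zip(t,s)])
pl=P('t',150,188,6,[(195,415),(360,345),(235,55)])
print('stand corners',[onz(T,*p,.008) for p in pl])
ring=lambda i:(i[...,2]>i[...,0]+12)&(i[...,2]>120)
for c,box in((T,(365,230,60,55)),(S,(270,335,66,75))):
    r=comp(c,ring,box); e=cv2.fitEllipse(cv2.convexHull(r[2].astype(np.int32))); print('ring',e,onz(c,*e[0],.112))
    
gr=lambda i:(i.min(-1)>105)&(abs(i[...,0]-i[...,2])<12)&(i[...,0]<170)
for c,(u,v),z,w in((T,(354.2,245.5),.012,18),(S,(265+132/4,312+78/4),.012,22),(T,(280,225),.056,24),(S,(279,241),.056,30)):
    print('guess',onz(c,u,v,z), c['pixels'][int(v),int(u)],c['pixels'][int(v)+3,int(u)+3])
print(T['pixels'][245,330:342], T['pixels'][215,252:258])
E
```

```text
label T [178.2987 219.943 ] 298 ((178.1000213623047, 219.20004272460938), (42.48529052734375, 13.416406631469727), 63.43495178222656)
label S [236.6863 150.8157] 255 ((236.72471618652344, 149.6404266357422), (11.87197494506836, 42.50591278076172), 32.0053825378418)
label centroid (array([0.5487, 0.2927, 0.1102]), np.float64(0.0010793631289197287))
seal at rim-ish/label top/label bottom [(array([0.5922, 0.3076, 0.1615]), np.float64(0.00545951038360304)), (array([0.5707, 0.3126, 0.1329]), np.float64(0.0004705596444070982)), (array([0.5003, 0.2617, 0.088 ]), np.float64(0.009275438207516981))]
stand corners [array([0.4455, 0.2952, 0.008 ]), array([0.4828, 0.2076, 0.008 ]), array([0.6434, 0.2797, 0.008 ])]
ring ((397.4282531738281, 255.82691955566406), (26.255918502807617, 27.438928604125977), 132.49241638183594) [ 0.4352 -0.3699  0.112 ]
ring ((301.9247131347656, 366.0361328125), (38.712284088134766, 40.802406311035156), 107.71947479248047) [ 0.4386 -0.3683  0.112 ]
guess [ 0.4802 -0.2576  0.012 ] [147 144 147] [146 145 147]
guess [ 0.4885 -0.2513  0.012 ] [145 146 147] [147 147 149]
guess [ 0.5406 -0.0183  0.056 ] [172 173 190] [171 172 190]
guess [ 0.5433 -0.0205  0.056 ] [173 178 193] [173 179 194]
[[161 163 171]
 [160 161 169]
 [158 159 167]
 [157 160 168]
 [159 161 169]
 [159 161 169]
 [160 162 168]
 [159 160 168]
 [149 151 157]
 [131 133 137]
 [137 136 139]
 [146 143 147]] [[159 161 168]
 [158 160 168]
 [165 165 170]
 [202 197 198]
 [238 235 236]
 [246 245 247]]
```

```bash
python3 - <<'E'
from m import *
wh=lambda i:(i[...,0]>170)&(i[...,0]>i[...,2]+8)
N=[];ends=[]
for c,box in((T,(150,188,66,75)),(S,(200,120,66,75))):
    ce,ar,cn=comp(c,wh,box)
    m=np.zeros(c['pixels'].shape[:2],np.uint8); cv2.drawContours(m,[cn.astype(np.int32)],-1,1,-1)
    y,x=np.nonzero(m); P=np.c_[x,y].astype(float)
    w,v=np.linalg.eigh(np.cov(P.T)); d=v[:,1]*(-1 if v[1,1]>0 else 1); n=np.array([-d[1],d[0]]); mu=P.mean(0)
    for _ in range(3):   # axis through mid-width of each slice
        s=(P-mu)@d; b=np.round(s); t=np.array([[k,((P-mu)@n)[b==k].mean(),(b==k).sum()] for k in np.unique(b)])
        k=np.polyfit(t[2:-2,0],t[2:-2,1],1); mu=mu+n*k[1]; d=d+n*k[0]; d/=np.linalg.norm(d); n=np.array([-d[1],d[0]])
    print('dir',d,'mu',mu,'widths',[(int(a),int(q)) for a,_,q in t])
    r1=ray(c,*(mu-20*d))[1];o,r2=ray(c,*(mu+20*d)); nn=np.cross(r1,r2);nn/=np.linalg.norm(nn);N.append((nn,o,mu,d))
L=np.cross(N[0][0],N[1][0]);L/=np.linalg.norm(L);L*=np.sign(L[2])
p=np.linalg.lstsq(np.array([N[0][0],N[1][0]]),[N[0][0]@N[0][1],N[1][0]@N[1][1]],rcond=None)[0]
p=p+L*(0.117-p[2])/L[2]
print('line dir',L,'yaw',np.degrees(np.arctan2(L[1],L[0])),'slope',np.degrees(np.arcsin(L[2])),'at z=.117',p)
np.savez('line',p=p,L=L)
for c,(nn,o,mu,d) in zip((T,S),N):
    for z in(.05,.1,.117,.13,.15,.16): print(z,((proj(c,p+L*(z-.117)/L[2])-mu)@d).round(1),end=' | ')
    print()
E
```

```text
dir [-0.4482 -0.8939] mu [179.2199 221.6145] widths [(-19, 1), (-18, 9), (-17, 11), (-16, 12), (-15, 17), (-14, 12), (-13, 11), (-12, 12), (-11, 17), (-10, 12), (-9, 12), (-8, 12), (-7, 18), (-6, 12), (-5, 12), (-4, 13), (-3, 12), (-2, 19), (-1, 12), (0, 12), (1, 13), (2, 18), (3, 13), (4, 12), (5, 13), (6, 18), (7, 13), (8, 12), (9, 12), (10, 19), (11, 12), (12, 12), (13, 9), (14, 5), (15, 6), (16, 5), (17, 4), (18, 5), (19, 7), (20, 4), (21, 5), (22, 5), (23, 6), (24, 1)]
dir [ 0.4539 -0.891 ] mu [237.9194 151.543 ] widths [(-20, 7), (-19, 11), (-18, 10), (-17, 13), (-16, 13), (-15, 11), (-14, 10), (-13, 11), (-12, 3), (-11, 2), (-10, 2), (-9, 2), (-8, 4), (-7, 2), (-6, 3), (-5, 2), (-4, 2), (-3, 3), (-2, 3), (-1, 2), (0, 2), (1, 4), (2, 2), (3, 2), (4, 2), (5, 4), (6, 2), (7, 4), (8, 9), (9, 16), (10, 11), (11, 11), (12, 11), (13, 14), (14, 10), (15, 5), (16, 4), (17, 6), (18, 4), (19, 4), (20, 4), (21, 3), (22, 5)]
line dir [0.6334 0.2611 0.7285] yaw 22.399430588502383 slope 46.757234960711145 at z=.117 [0.5664 0.3014 0.117 ]
0.05 -16.0 | 0.1 2.4 | 0.117 8.9 | 0.13 13.9 | 0.15 21.8 | 0.16 25.8 | 
0.05 -24.2 | 0.1 -1.3 | 0.117 6.7 | 0.13 12.8 | 0.15 22.2 | 0.16 27.0 |
```

```bash
python3 - <<'E'
from m import *
wh=lambda i:cv2.morphologyEx(((i[...,0]>165)&(i[...,0]>i[...,2]+6)).astype(np.uint8),cv2.MORPH_CLOSE,np.ones((7,7)))
ce,ar,cn=comp(S,wh,(200,120,66,75))
m=np.zeros(S['pixels'].shape[:2],np.uint8); cv2.drawContours(m,[cn.astype(np.int32)],-1,1,-1)
o=cv2.morphologyEx(m,cv2.MORPH_OPEN,np.ones((9,9),np.uint8)) # drop the seal strip
rs=cv2.minAreaRect(np.argwhere(o)[:,::-1].astype(np.float32)); print('side label',rs)
ct,_,cn=comp(T,wh,(150,188,66,75))
m=np.zeros(T['pixels'].shape[:2],np.uint8); cv2.drawContours(m,[cn.astype(np.int32)],-1,1,-1)
o=cv2.morphologyEx(m,cv2.MORPH_OPEN,np.ones((8,8),np.uint8))
rt=cv2.minAreaRect(np.argwhere(o)[:,::-1].astype(np.float32)); print('top label',rt)
p,g=tri(rt[0],rs[0]); print('label mid',p,g,'plane .117:',onz(T,*rt[0],.117),onz(S,*rs[0],.117))
# yaw from the top view: axis px direction laid on the slope, both ends of the label +-32 mm (z +-.018)
d=np.array([-0.4482,-0.8939])
for h in(15,): 
    a,b=onz(T,*(np.array(rt[0])-h*d),.117-.018),onz(T,*(np.array(rt[0])+h*d),.117+.018); print(a,b,np.degrees(np.arctan2(*(b-a)[[1,0]])),np.linalg.norm((b-a)[:2]))
# circles: plate of scanner, pan of scale
for n,c,(u,v),z,r in(('plate',T,(354.2,245.5),.012,.046),('plate',S,(298,332),.012,.046),('pan',T,(280,225),.056,.064),('pan',S,(279,241),.056,.064)):
    g=cv2.GaussianBlur(c['pixels'],(3,3),0).astype(np.int32); p0=onz(c,u,v,z)
    for _ in range(3):
        pts=[]
        for th in np.linspace(0,2*np.pi,72,endpoint=False):
            e=np.array([np.cos(th),np.sin(th),0]); rr=np.arange(r-.012,r+.012,.0008)
            q=np.array([proj(c,p0+e*k) for k in rr]).astype(np.float32)
            val=cv2.remap(g.astype(np.float32),q[:,0],q[:,1],cv2.INTER_LINEAR)[:,0]
            k=np.abs(np.diff(val,axis=0)).sum(1); 
            if k.max()>8: pts.append((p0+e*(rr[k.argmax()]+.0004))[:2])
        A=np.array(pts)
        keep=np.ones(len(A),bool)
        for _ in range(4):
            B=A[keep]; s=np.linalg.lstsq(np.c_[2*B,np.ones(len(B))],(B**2).sum(1),rcond=None)[0]
            rad=np.sqrt(s[2]+s[0]**2+s[1]**2); keep=abs(np.linalg.norm(A-s[:2],axis=1)-rad)<.003
        p0=np.array([*s[:2],z])
    print(n,p0,rad,len(A),keep.sum())
E
```

```text
side label ((0.0, 0.0), (0.0, 0.0), 0.0)
top label ((180.70001220703125, 223.40003967285156), (35.329872131347656, 13.416407585144043), 63.43495178222656)
label mid [0.2803 0.1297 0.7476] 0.28651176502471093 plane .117: [0.5362 0.2838 0.117 ] [-0.0191  1.5723  0.117 ]
[0.4978 0.2653 0.099 ] [0.5741 0.3019 0.135 ] 25.612797889177433 0.08468034133140162
plate [ 0.4809 -0.2533  0.012 ] 0.04691356778406503 37 28
plate [ 0.487  -0.2508  0.012 ] 0.04973924598836865 23 16
pan [ 0.5412 -0.0168  0.056 ] 0.062324894584033314 72 62
pan [ 0.5418 -0.0176  0.056 ] 0.06546410251502822 72 50
```

Call:
arm_command(series="0 0 0 0 0.058;0 0 0 0 0.058;0 0 0 0 0.058;0 0 0 0 0.058;0 0 0 0 0.058;0 0 0 0 0.058;0 0 0 0 0.058;0 0 0 0 0.058;0 0 0 0 0.058;0 0 0 0 0.058", newtons=20)

```text
clock: 1.35
position: [0.2727, 0.5621, 0.2498]
ee_rot: [0.909, 0.418, -0.0, 0.0]
ft_force: [0.3, 0.9, -0.1]
grip_width: 0.999
grasp_force: 0.0
```

```bash
cat > go.py <<'E'
# usage: go.py x y z yawdeg : shift in tool axes (units) after / before the turn, and turn (units)
import sys; from h import *
o=manip.get_obs(); x,y,z,w=map(float,sys.argv[1:]); M=R.from_quat(o['ee_rot']).as_matrix()
yaw=np.degrees(np.arctan2(M[1,0],M[0,0])); d=np.array([x,y,z])-o['position']; t=-((w-yaw+180)%360-180)
W=np.radians(w); N=np.array([[np.cos(W),np.sin(W),0],[np.sin(W),-np.cos(W),0],[0,0,-1]])
print('t',round(o['clock'],2),'pos',o['position'].round(4),'yaw',yaw.round(1),'tilt',M[2].round(3),'q7',o['joint_pos'][6].round(2),'F',o['ft_force'].round(1),'gw',round(o['grip_width'],3),'gf',round(o['grasp_force'],1))
print('shift now axes',(M.T@d/.4).round(4),'| after turn',(N.T@d/.4).round(4),'| turn',round(t/180,4),'deg',round(t,1))
E
python3 go.py .5844 .3056 .25 24.5
```

```text
t 1.35 pos [0.2727 0.5621 0.2498] yaw 49.4 tilt [-0.001  0.    -1.   ] q7 -1.86 F [ 0.3  0.9 -0.1] gw 0.999 gf 0.0
shift now axes [ 2.060e-02  1.009e+00 -2.000e-04] | after turn [ 4.430e-01  9.067e-01 -4.000e-04] | turn 0.1382 deg 24.9
```

Call:
arm_command(series="0 0 0 0 0.046;0 0 0 0 0.046;0 0 0 0 0.046;0 0.06 0.13 0 0;0 0.06 0.13 0 0;0 0.06 0.13 0 0;0 0.06 0.13 0 0;0 0.06 0.13 0 0;0 0.06 0.13 0 0;0 0.06 0.1 0 0")

```text
clock: 2.6
position: [0.5749, 0.3113, 0.2502]
ee_rot: [0.977, 0.215, -0.0, 0.0]
ft_force: [1.3, -0.5, 0.9]
grip_width: 1.001
grasp_force: 0.0
```

```bash
python3 - <<'E'
from m import *
for n in('top','side'):
    c=snap(n,n+'1.png')
a=cv2.imread('pics/top1.png')[150:290,120:260];b=cv2.imread('pics/side1.png')[40:220,180:320]
cv2.imwrite('pics/v1.png',np.hstack([cv2.resize(a,(400,400)),cv2.resize(b,(400,514))[:400]]))
E
python3 go.py .5844 .3056 .25 24.5
```

```text
t 2.7 pos [0.5773 0.3079 0.2497] yaw 24.4 tilt [-0.     0.003 -1.   ] q7 -1.59 F [ 0.1 -1.1 -0.4] gw 1.001 gf 0.0
shift now axes [ 0.0139  0.0125 -0.0006] | after turn [ 0.0139  0.0125 -0.0007] | turn -0.0004 deg -0.1
```

View pics/v1.png

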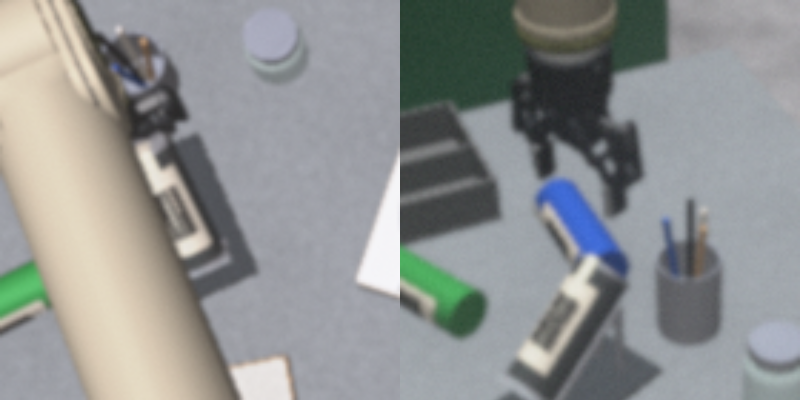

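The gripper is above the tin with the fingers either side of it. The pen pot, top (167,172), is clear of it. Descending now.

Call:
arm_command(series="0 0.014 0.0125 0 0;0 0 0 0 0;0 0 0 0.05 0;0 0 0 0.05 0;0 0 0 0.05 0;0 0 0 0.05 0;0 0 0 0.05 0;0 0 0 0.04 0;0 0 0 0.03 0;0 0 0 0 0")

```text
clock: 3.95
position: [0.5802, 0.3113, 0.1214]
ee_rot: [0.977, 0.215, -0.001, 0.0]
ft_force: [-0.2, -0.6, 1.5]
grip_width: 0.999
grasp_force: 0.0
```

```bash
python3 - <<'E'
from m import *
for n in('top','side'):
    c=snap(n,n+'2.png')
a=cv2.imread('pics/top2.png')[160:280,120:240];b=cv2.imread('pics/side2.png')[60:210,160:310]
cv2.imwrite('pics/v2.png',np.hstack([cv2.resize(a,(400,400)),cv2.resize(b,(400,400))]))
E
python3 go.py .5844 .3056 .121 24.5
```

```text
t 4.05 pos [0.5809 0.3116 0.1229] yaw 24.9 tilt [ 0.001 -0.    -1.   ] q7 -1.55 F [-0.2  0.6  0.8] gw 1.001 gf 0.0
shift now axes [0.0017 0.0172 0.0046] | after turn [0.0018 0.0172 0.0046] | turn 0.002 deg 0.4
```

View pics/v2.png

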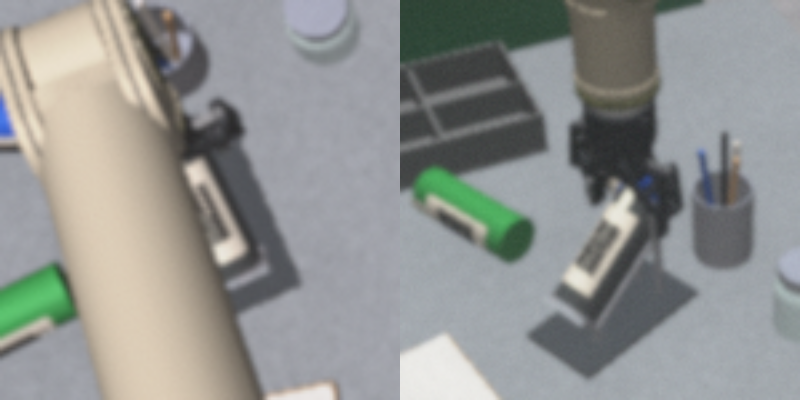

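The view shows the fingers astride the tin near its lid, with the gripper about 6 mm off to the side. I'll correct that and close.

Call:
arm_command(series="0 0 0.014 0.004 0;0 0 0 0 0;0.3 0 0 0 0;0.6 0 0 0 0;1 0 0 0 0;1 0 0 0 0;1 0 0 0 0;1 0 0 0 0;1 0 0 0 0;1 0 0 0 0", newtons=30)

```text
clock: 5.3
position: [0.583, 0.3065, 0.1211]
ee_rot: [0.977, 0.215, 0.0, -0.0]
ft_force: [-2.3, -1.1, 6.3]
grip_width: 0.669
grasp_force: 31.8
```

```bash
python3 go.py .5844 .3056 .121 24.5
```

```text
t 5.3 pos [0.583  0.3065 0.1211] yaw 24.9 tilt [ 0. -0. -1.] q7 -1.54 F [-2.3 -1.1  6.3] gw 0.669 gf 31.8
shift now axes [0.0024 0.0035 0.0002] | after turn [0.0024 0.0035 0.0002] | turn 0.0021 deg 0.4
```

Call:
arm_command(series="1 0 0 -0.02 0;1 0 0 -0.03 0;1 0 0 -0.05 0;1 0 0 -0.05 0;1 0 0 -0.05 0;1 0 0 -0.06 0;1 0 0 -0.06 0;1 0 0 -0.06 0;1 0 0 -0.03 0;1 0 0 0 0")

```text
clock: 6.55
position: [0.5832, 0.3064, 0.2857]
ee_rot: [0.977, 0.215, 0.001, -0.0]
ft_force: [-0.0, -0.2, -3.8]
grip_width: 0.669
grasp_force: 33.1
```

```bash
python3 - <<'E'
from m import *
for n in('top','side'):
    c=snap(n,n+'3.png')
a=cv2.imread('pics/top3.png')[160:280,120:240];b=cv2.imread('pics/side3.png')[20:200,140:320]
cv2.imwrite('pics/v3.png',np.hstack([cv2.resize(a,(300,300)),cv2.resize(b,(300,300))]))
E
python3 go.py .5844 .3056 .28 24.5
```

```text
t 6.65 pos [0.5826 0.3062 0.2838] yaw 24.9 tilt [-0.001  0.    -1.   ] q7 -1.57 F [ 0.4 -0.6 -4.1] gw 0.667 gf 33.1
shift now axes [0.0035 0.0034 0.0096] | after turn [0.0035 0.0033 0.0096] | turn 0.0021 deg 0.4
```

View pics/v3.png

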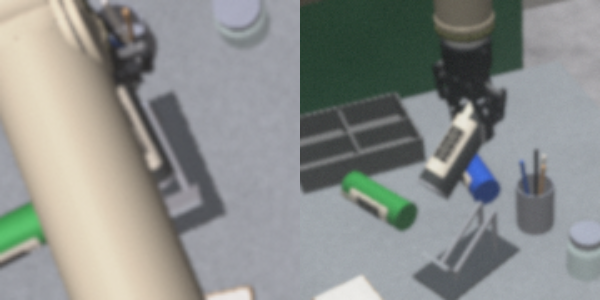

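The view shows the tin held near its lid and swung only partly towards vertical. I'll drop the grip to 20 N so it hangs, and measure its tilt from the label line cast onto the tool's x-z plane.

Call:
arm_command(series="1 0 0 0 0;1 0 0 0 0;1 0 0 -0.02 0;1 0 0 0.02 0;1 0 0 -0.02 0;1 0 0 0.02 0;1 0 0 0 0;1 0 0 0 0;1 0 0 0 0;1 0 0 0 0", newtons=20)

```text
clock: 7.9
position: [0.5829, 0.3064, 0.2848]
ee_rot: [0.977, 0.215, 0.0, -0.0]
ft_force: [-0.3, 0.6, -4.8]
grip_width: 0.668
grasp_force: 33.0
```

```bash
cat > tilt.py <<'E'
from m import *
c=snap('side'); P=[];
for _ in range(4): o=manip.get_obs(); P.append(o['position']); snap('side')
p=np.mean(P,0); M=R.from_quat(o['ee_rot']).as_matrix(); X,Y=M[:,0],M[:,1]
g=proj(c,p); u,v=g.astype(int); x0,y0=max(u-50,0),max(v-50,0)
im=c['pixels'][y0:y0+130,x0:x0+100].astype(int)
m=((im[...,0]>150)&(im[...,0]>im[...,2]+6)).astype(np.uint8)
m=cv2.morphologyEx(cv2.copyMakeBorder(m,9,9,9,9,0),cv2.MORPH_CLOSE,np.ones((7,7)))[9:-9,9:-9]
n,l,st,ce=cv2.connectedComponentsWithStats(m)
# the component nearest below the grasp point, not the arm
k=[i for i in range(1,n) if 60<st[i,4]<900 and ce[i,1]+y0>v-10]; 
k=min(k,key=lambda i:abs(ce[i]+[x0,y0]-g).sum()); 
pts=np.argwhere(l==k)[:,::-1]+[x0,y0]
vx,vy,cx,cy=cv2.fitLine(pts.astype(np.float32),cv2.DIST_L2,0,.01,.01).ravel()
s=(pts-[cx,cy])@[vx,vy]
def onp(u,v): o_,d=ray(c,u,v); return o_+d*((p-o_)@Y)/(d@Y)
a,b=onp(cx+vx*s.min(),cy+vy*s.min()),onp(cx+vx*s.max(),cy+vy*s.max())
if a[2]>b[2]: a,b=b,a
d=b-a; print('n',len(pts),'px',g.round(1),(round(cx,1),round(cy,1)),'low',(M.T@(a-p)).round(4),'high',(M.T@(b-p)).round(4),'len',np.linalg.norm(d).round(4))
print('tilt from vertical deg (top towards tool +x positive)',np.degrees(np.arctan2(d@X,d[2])).round(1),'tcp',p.round(4))
E
python3 tilt.py
```

```text
n 363 px [242.   95.1] (np.float32(232.5), np.float32(104.7)) low [-0.083   0.      0.0468] high [ 0.0125  0.     -0.0297] len 0.1224
tilt from vertical deg (top towards tool +x positive) 51.3 tcp [0.5829 0.3064 0.2848]
```

Call:
arm_command(series="0.8 0 0 0 0;0.8 0 0 0 0;0.7 0 0 0 0;0.7 0 0 0 0;0.6 0 0 0 0;0.6 0 0 0 0;0.5 0 0 0 0;0.5 0 0 0 0;0.5 0 0 0 0;0.5 0 0 0 0", newtons=20)

```text
clock: 9.4
position: [0.5829, 0.3064, 0.2847]
ee_rot: [0.977, 0.215, 0.0, -0.0]
ft_force: [-0.1, -0.1, -4.1]
grip_width: 0.667
grasp_force: 33.0
```

```bash
python3 tilt.py
```

```text
n 364 px [242.   95.1] (np.float32(232.4), np.float32(104.8)) low [-0.0838  0.      0.0463] high [ 0.013  -0.     -0.0293] len 0.1227
tilt from vertical deg (top towards tool +x positive) 52.0 tcp [0.5829 0.3064 0.2847]
```

The grip keeps its force, so the tin won't hang by itself. I'll turn it upright by swinging its base edge against the fixed, tall scanner front. The tool yaw needed there is also the final one. Carrying it over first.

Call:
arm_command(series="1 -0.04 0.06 0 0;1 -0.07 0.11 0 0;1 -0.08 0.115 0 0;1 -0.08 0.115 0 0;1 -0.08 0.115 0 0;1 -0.08 0.115 0 0;1 -0.08 0.115 0 0;1 -0.08 0.115 0 0;1 -0.08 0.115 0 0;1 -0.067 0.111 0 0")

```text
clock: 10.9
position: [0.4974, -0.2137, 0.2852]
ee_rot: [0.977, 0.215, 0.001, -0.0]
ft_force: [0.5, 0.0, -5.1]
grip_width: 0.671
grasp_force: 33.1
```

Call:
arm_command(series="1 0 0 0 -0.048;1 0 0 0 -0.048;1 0 0 0 -0.048;1 0 0 0 -0.048;1 0 0 0 -0.048;1 0 0 0 0;1 0 0 0 0;1 0 0 0 0;1 0 0 0 0;1 0 0 0 0")

```text
clock: 12.15
position: [0.4981, -0.2117, 0.2847]
ee_rot: [0.829, 0.56, 0.0, -0.0]
ft_force: [-0.4, -0.3, -3.9]
grip_width: 0.672
grasp_force: 33.0
```

```bash
python3 tilt.py; python3 go.py .4985 -.212 .285 68.5; python3 - <<'E'
from m import *
c=snap('top','top4.png')
for h in('side',): snap(h,'side4.png')
a=cv2.imread('pics/top4.png')[180:320,280:440];b=cv2.imread('pics/side4.png')[210:420,180:420]
cv2.imwrite('pics/v4.png',np.hstack([cv2.resize(a,(400,350)),cv2.resize(b,(400,350))]))
E
```

```text
n 129 px [297.1 247.8] (np.float32(341.0), np.float32(267.6)) low [-0.373  -0.     -0.4567] high [-0.3589 -0.     -0.4709] len 0.02
tilt from vertical deg (top towards tool +x positive) 44.8 tcp [ 0.4981 -0.2117  0.2847]
t 12.4 pos [ 0.4981 -0.2118  0.2847] yaw 68.1 tilt [ 0.  0. -1.] q7 0.02 F [-0.3  0.1 -3.2] gw 0.668 gf 33.0
shift now axes [-0.0002  0.0011 -0.0008] | after turn [-0.0003  0.0011 -0.0008] | turn -0.0024 deg -0.4
```

Call:
arm_command(series="1 0 0 0.03 0;1 0 0 0.05 0;1 0 0 0.055 0;1 0 0 0.055 0;1 0 0 0.055 0;1 0 0 0.055 0;1 0 0 0.05 0;1 0 0 0.035 0;1 0 0 0.02 0;1 0 0 0 0")

```text
clock: 13.75
position: [0.498, -0.2117, 0.1224]
ee_rot: [0.829, 0.56, -0.0, -0.0]
ft_force: [-0.4, 0.2, -3.4]
grip_width: 0.667
grasp_force: 33.0
```

```bash
python3 go.py .4985 -.212 .122 68.5; python3 - <<'E'
from m import *
c=snap('top','top4.png'); snap('side','side4.png')
a=cv2.imread('pics/top4.png')[190:310,300:440];b=cv2.imread('pics/side4.png')[230:420,210:400]
cv2.imwrite('pics/v4.png',np.hstack([cv2.resize(a,(467,400)),cv2.resize(b,(333,333)) if 0 else cv2.resize(b,(333,400))]))
E
```

```text
t 13.75 pos [ 0.498  -0.2117  0.1224] yaw 68.1 tilt [-0.    -0.001 -1.   ] q7 0.12 F [-0.4  0.2 -3.4] gw 0.667 gf 33.0
shift now axes [-0.0002  0.0014  0.001 ] | after turn [-0.0002  0.0014  0.001 ] | turn -0.0024 deg -0.4
```

View pics/v4.png

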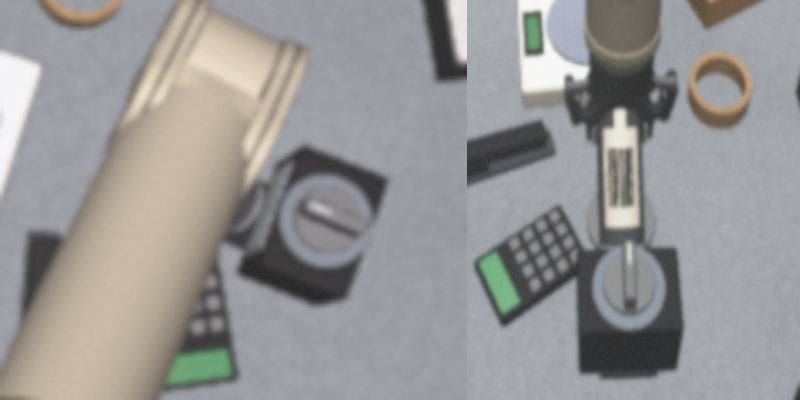

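The view shows the tin lined up with the block: label at side px (340,265), dial at (302,366). The tin is still tilted. Swinging it up now.

Call:
arm_command(series="1 -0.014 0 0 0;1 -0.014 0 0 0;1 -0.009 0 -0.019 0;1 -0.009 0 -0.019 0;1 -0.012 0 -0.019 0;1 -0.012 0 -0.019 0;1 -0.014 0 -0.0175 0;1 -0.014 0 -0.0175 0;1 0 0 0 0;1 0 0 0 0")

```text
clock: 15.1
position: [0.4835, -0.2483, 0.167]
ee_rot: [0.829, 0.56, -0.0, 0.0]
ft_force: [0.6, 1.1, -3.5]
grip_width: 0.671
grasp_force: 32.3
```

```bash
python3 go.py .4985 -.212 .122 68.5; cat > tin.py <<'E'
# side-view label column rows: apparent label extent, against the model at tilt angles
from m import *
import sys
s=float(sys.argv[1]) if len(sys.argv)>1 else .122
c=snap('side'); o=manip.get_obs(); p=o['position']; M=R.from_quat(o['ee_rot']).as_matrix(); X=M[:,0]; Z=np.array([0,0,1.])
g=proj(c,p); u,v=g.astype(int); im=c['pixels'][v-30:v+90,u-30:u+30].astype(int)
m=((im[...,0]>150)&(im[...,0]>im[...,2]+6)).astype(np.uint8); m=cv2.morphologyEx(m,cv2.MORPH_CLOSE,np.ones((5,5)))
n,l,st,ce=cv2.connectedComponentsWithStats(m)
for i in range(1,n):
    if st[i,4]>40: print('white',st[i,:4]+[u-30,v-30,0,0],st[i,4],(ce[i]+[u-30,v-30]).round(1))
print('tcp px',g.round(1))
for th in(50,40,30,20,10,0,-5):
    a=np.radians(th); zt=np.sin(a)*X+np.cos(a)*Z; xt=-np.cos(a)*X+np.sin(a)*Z; f=lambda h,r:proj(c,p+(h-s)*zt+r*xt).round(1)
    print(th,'label low/mid/high, rim',f(.025,.029),f(.075,.029),f(.125,.029),f(.15,.029))
E
python3 tin.py
```

```text
t 15.1 pos [ 0.4835 -0.2483  0.167 ] yaw 68.1 tilt [-0.  0. -1.] q7 0.16 F [ 0.6  1.1 -3.5] gw 0.671 gf 32.3
shift now axes [0.0981 0.0009 0.1125] | after turn [0.0981 0.0017 0.1125] | turn -0.0024 deg -0.4
white [289 286  20  57] 518 [298.9 314.6]
tcp px [297.  296.4]
50 label low/mid/high, rim [299.4 346.4] [298.6 321.8] [297.7 297.2] [297.3 284.9]
40 label low/mid/high, rim [298.9 346. ] [298.4 323. ] [297.8 299.7] [297.5 287.9]
30 label low/mid/high, rim [298.4 344.1] [298.2 323.4] [297.9 302.1] [297.7 291.2]
20 label low/mid/high, rim [297.9 340.8] [297.9 323. ] [297.9 304.3] [297.9 294.6]
10 label low/mid/high, rim [297.3 336.3] [297.6 321.8] [297.9 306.3] [298.1 298.2]
0 label low/mid/high, rim [296.8 330.9] [297.3 319.8] [297.9 307.9] [298.2 301.6]
-5 label low/mid/high, rim [296.5 327.8] [297.2 318.6] [297.9 308.6] [298.2 303.3]
```

Call:
arm_command(series="1 -0.016 0 -0.015 0;1 -0.016 0 -0.015 0;1 -0.0175 0 -0.013 0;1 -0.0175 0 -0.013 0;1 -0.0185 0 -0.01 0;1 -0.0185 0 -0.01 0;1 -0.0195 0 -0.008 0;1 -0.0195 0 -0.008 0;1 0 0 0 0;1 0 0 0 0")

```text
clock: 16.4
position: [0.4621, -0.3014, 0.2039]
ee_rot: [0.829, 0.56, -0.0, 0.0]
ft_force: [0.4, -0.0, -4.1]
grip_width: 0.666
grasp_force: 32.2
```

```bash
python3 go.py .4985 -.212 .122 68.5;python3 tin.py
```

```text
t 16.4 pos [ 0.4621 -0.3014  0.2039] yaw 68.1 tilt [-0.001  0.    -1.   ] q7 0.26 F [ 0.4 -0.  -4.1] gw 0.666 gf 32.2
shift now axes [0.2415 0.001  0.2046] | after turn [0.2414 0.0028 0.2047] | turn -0.0024 deg -0.4
tcp px [299.2 311.9]
50 label low/mid/high, rim [301.9 365.9] [301.  339.5] [300.1 313.2] [299.7 300. ]
40 label low/mid/high, rim [301.3 365.1] [300.8 340.7] [300.2 315.9] [299.9 303.3]
30 label low/mid/high, rim [300.8 362.7] [300.5 340.9] [300.3 318.4] [300.1 306.9]
20 label low/mid/high, rim [300.2 358.9] [300.2 340.3] [300.3 320.8] [300.3 310.6]
10 label low/mid/high, rim [299.5 353.8] [299.9 338.8] [300.3 322.8] [300.5 314.4]
0 label low/mid/high, rim [298.9 347.7] [299.6 336.6] [300.3 324.5] [300.6 318.1]
-5 label low/mid/high, rim [298.6 344.3] [299.4 335.2] [300.2 325.2] [300.7 319.9]
```

Call:
arm_command(series="1 0.04 0 -0.03 0;1 0.08 -0.01 -0.03 0;1 0.09 -0.01 0 0;1 0.09 -0.01 0 0;1 0.09 -0.01 0 0;1 0.09 -0.01 0 0;1 0.09 -0.01 0 0;1 0.09 -0.01 0 0;1 0.05 -0.01 0 0;1 0.023 0 0 0")

```text
clock: 17.7
position: [0.542, -0.0167, 0.2278]
ee_rot: [0.828, 0.56, -0.0, 0.0]
ft_force: [-0.1, -0.5, -3.1]
grip_width: 0.67
grasp_force: 32.2
```

```bash
sed -i 's/>150)&(im/>110)\&(im/' tin.py; python3 tin.py; python3 - <<'E'
from m import *
c=snap('top','top5.png'); snap('side','side5.png')
a=cv2.imread('pics/top5.png')[160:280,220:360];b=cv2.imread('pics/side5.png')[130:290,200:360]
cv2.imwrite('pics/v5.png',np.hstack([cv2.resize(a,(400,400)),cv2.resize(b,(400,400))]))
E
python3 go.py .5415 -.0172 .178 68.5
```

```text
white [270 190  18  40] 387 [278.5 209.1]
white [247 267  60  13] 473 [276.3 273.2]
tcp px [277.5 194.8]
50 label low/mid/high, rim [279.1 236.8] [278.4 214.8] [277.7 192.8] [277.3 181.8]
40 label low/mid/high, rim [279.  238.1] [278.4 216.7] [277.7 195. ] [277.4 184. ]
30 label low/mid/high, rim [278.9 238.1] [278.3 217.9] [277.8 197.2] [277.5 186.6]
20 label low/mid/high, rim [278.7 236.7] [278.3 218.4] [277.8 199.4] [277.6 189.5]
10 label low/mid/high, rim [278.5 234.2] [278.2 218.2] [277.9 201.4] [277.7 192.6]
0 label low/mid/high, rim [278.2 230.6] [278.1 217.3] [277.9 203.1] [277.8 195.7]
-5 label low/mid/high, rim [278.1 228.4] [278.  216.6] [277.9 203.9] [277.9 197.2]
t 17.85 pos [ 0.5419 -0.0183  0.2279] yaw 68.0 tilt [-0.001  0.    -1.   ] q7 -0.35 F [-0.9 -0.  -3.3] gw 0.665 gf 32.2
shift now axes [ 0.0023 -0.002   0.1247] | after turn [ 0.0022 -0.0019  0.1247] | turn -0.0027 deg -0.5
```

View pics/v5.png

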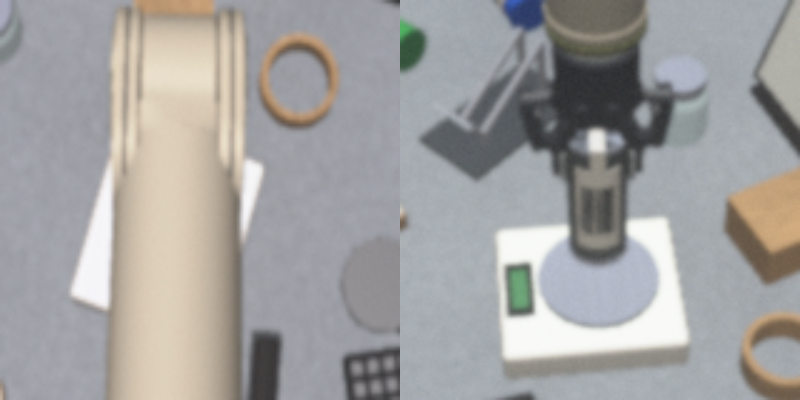

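The view shows the tin hanging upright over the pan, with its base near side px (279,231) and the label towards the scanner. Lowering it gently.

Call:
arm_command(series="1 0.002 -0.002 0.0125 0;1 0 0 0.0125 0;1 0 0 0.0125 0;1 0 0 0.0125 0;1 0 0 0.0125 0;1 0 0 0.0125 0;1 0 0 0.0125 0;1 0 0 0.0125 0;1 0 0 0.0025 0;1 0 0 0 0")

```text
clock: 19.1
position: [0.5415, -0.0162, 0.1869]
ee_rot: [0.829, 0.56, 0.0, 0.0]
ft_force: [0.4, -0.3, -3.9]
grip_width: 0.667
grasp_force: 32.3
```

Call:
arm_command(series="1 0 0 0.003 0;1 0 0 0.003 0;1 0 0 0.003 0;1 0 0 0.003 0;1 0 0 0 0;1 0 0 0 0;1 0 0 0 0;1 0 0 0 0;1 0 0 0 0;1 0 0 0 0")

```text
clock: 20.35
position: [0.5415, -0.0162, 0.1821]
ee_rot: [0.829, 0.56, 0.0, -0.0]
ft_force: [0.5, -0.3, -4.1]
grip_width: 0.669
grasp_force: 32.3
```

```bash
python3 tin.py |head -4;python3 go.py .5415 -.0172 .178 68.5
```

```text
white [270 203  21  38] 342 [278.3 221.4]
white [247 267  60  13] 482 [276.5 273.4]
tcp px [277.3 207.9]
50 label low/mid/high, rim [278.9 249. ] [278.2 227.6] [277.5 206.3] [277.1 195.6]
t 20.4 pos [ 0.5415 -0.0162  0.1821] yaw 68.1 tilt [ 0.  0. -1.] q7 -0.34 F [-0.5  1.1 -4.8] gw 0.667 gf 32.3
shift now axes [-0.0024  0.0009  0.0103] | after turn [-0.0024  0.0009  0.0103] | turn -0.0024 deg -0.4
```

Not touching yet. Going down in finer steps.

Call:
arm_command(series="1 0 0 0.002 0;1 0 0 0.002 0;1 0 0 0.002 0;1 0 0 0.002 0;1 0 0 0.002 0;1 0 0 0.001 0;1 0 0 0 0;1 0 0 0 0;1 0 0 0 0;1 0 0 0 0")

```text
clock: 21.65
position: [0.5417, -0.0162, 0.1785]
ee_rot: [0.829, 0.56, 0.0, -0.0]
ft_force: [-3.5, -0.7, 6.7]
grip_width: 0.669
grasp_force: 33.3
```

Call:
arm_command(series="1 0 0 0.002 0;1 0 0 0 0;1 0 0 0 0;0.3 0 0 0 0;0.2 0 0 0 0;0.1 0 0 0 0;0.1 0 0 0 0;0 0 0 0 0;0 0 0 0 0;0 0 0 0 0")

```text
clock: 22.9
position: [0.5415, -0.0162, 0.1769]
ee_rot: [0.829, 0.56, 0.0, -0.0]
ft_force: [-0.4, -0.2, -0.2]
grip_width: 0.996
grasp_force: 0.0
```

Call:
arm_command(series="0 0 0 0 0;0 0 0 0 0;0 0 0 0 0;0 0 0 0 0;0 0 0 0 0;0 0 0 0 0;0 0 0 0 0;0 0 0 0 0;0 0 0 0 0;0 0 0 0 0")

```text
clock: 24.15
position: [0.5415, -0.0162, 0.1769]
ee_rot: [0.829, 0.56, 0.0, -0.0]
ft_force: [-0.7, 0.3, -0.1]
grip_width: 1.001
grasp_force: 0.0
```

```bash
cat > chk.py <<'E'
# where the tin's label/lid appear in the side view: free of TCP assumptions; argv: z of base
from m import *
import sys
z0=float(sys.argv[1]); x,y=float(sys.argv[2]),float(sys.argv[3]); c=snap('side',sys.argv[4])
u,v=proj(c,[x,y,z0+.075]).astype(int); im=c['pixels'][v-45:v+45,u-30:u+30].astype(int)
m=((im[...,0]>105)&(im[...,0]>im[...,2]+6)).astype(np.uint8); m=cv2.morphologyEx(m,cv2.MORPH_CLOSE,np.ones((5,5)))
n,l,st,ce=cv2.connectedComponentsWithStats(m)
for i in range(1,n):
    if st[i,4]>40: 
        print('white',st[i,:4]+[u-30,v-45,0,0],st[i,4])
        P=np.argwhere(l==i); rows=[(int(r+v-45),round(float(P[P[:,0]==r,1].mean()+u-30),1),int((P[:,0]==r).sum())) for r in np.unique(P[:,0])[::3]]; print(rows)
print('expected base centre, lid centre',proj(c,[x,y,z0]).round(1),proj(c,[x,y,z0+.15]).round(1))
E
python3 chk.py .056 .5415 -.0165 side6.png;python3 go.py .5415 -.0172 .178 68.5; python3 -c "
from h import *
a=cv2.imread('pics/side6.png')[160:270,225:335];cv2.imwrite('pics/v6.png',cv2.resize(a,(440,440)))"
```

```text
white [271 210  17  34] 322
[(210, 279.0, 3), (213, 279.5, 6), (216, 278.5, 16), (219, 279.0, 17), (222, 279.0, 17), (225, 280.2, 5), (228, 280.2, 5), (231, 277.8, 5), (234, 277.8, 5), (237, 279.0, 6), (240, 278.5, 16), (243, 278.5, 6)]
expected base centre, lid centre [277.7 240.1] [277.3 201.3]
t 24.2 pos [ 0.5415 -0.0162  0.1769] yaw 68.1 tilt [ 0. -0. -1.] q7 -0.33 F [-0.2  0.2  0.9] gw 0.998 gf 0.0
shift now axes [-0.0024  0.001  -0.0028] | after turn [-0.0024  0.001  -0.0028] | turn -0.0024 deg -0.4
```

The tin stands free on the pan and has been released for about 1.9 s. I'll take it again and carry it to the plate.

Call:
arm_command(series="0.1 0 0 0 0;0.2 0 0 0 0;0.3 0 0 0 0;1 0 0 0 0;1 0 0 0 0;1 0 0 0 0;1 0 0 -0.02 0;1 0 0 -0.04 0;1 0 0 -0.04 0;1 0 0 -0.025 0", newtons=40)

```text
clock: 25.45
position: [0.5419, -0.0162, 0.2285]
ee_rot: [0.829, 0.56, 0.001, 0.0]
ft_force: [0.0, 0.2, -3.8]
grip_width: 0.669
grasp_force: 43.7
```

Call:
arm_command(series="1 -0.04 0.006 0 -0.003;1 -0.08 0.01 0 0;1 -0.08 0.011 0 0;1 -0.08 0.011 0 0;1 -0.08 0.011 0 0;1 -0.08 0.011 0 0;1 -0.08 0.011 0 0;1 -0.06 0.01 0 0;1 -0.026 0.002 0 0;1 0 0 0 0")

```text
clock: 26.7
position: [0.4833, -0.2545, 0.2266]
ee_rot: [0.826, 0.563, -0.0, -0.0]
ft_force: [-0.0, 0.6, -3.8]
grip_width: 0.669
grasp_force: 43.7
```

```bash
for i in 1 2; do python3 go.py .482 -.2535 .134 68.7; python3 tin.py|grep -v '^[345]0'; done
```

```text
t 26.7 pos [ 0.4833 -0.2545  0.2266] yaw 68.5 tilt [-0.    -0.001 -1.   ] q7 0.15 F [-0.   0.6 -3.8] gw 0.669 gf 43.7
shift now axes [ 0.0011 -0.0037  0.2315] | after turn [ 0.0011 -0.0038  0.2315] | turn -0.0009 deg -0.2
white [291 288  20  32] 269 [299.9 301.5]
tcp px [298.9 282.8]
20 label low/mid/high, rim [300.1 329.6] [300.1 310.7] [300.1 290.7] [300.1 280.4]
10 label low/mid/high, rim [299.4 325.1] [299.8 309.5] [300.1 292.8] [300.3 284.1]
0 label low/mid/high, rim [298.8 319.6] [299.4 307.6] [300.1 294.6] [300.4 287.7]
-5 label low/mid/high, rim [298.4 316.4] [299.2 306.3] [300.  295.3] [300.5 289.5]
t 26.75 pos [ 0.4838 -0.2535  0.2266] yaw 68.6 tilt [ 0.    -0.001 -1.   ] q7 0.15 F [-0.5  1.  -4. ] gw 0.668 gf 43.7
shift now axes [-0.0017 -0.004   0.2315] | after turn [-0.0016 -0.0041  0.2315] | turn -0.0004 deg -0.1
white [291 287  20  33] 289 [299.8 301. ]
tcp px [298.9 282.6]
20 label low/mid/high, rim [300.2 329.3] [300.1 310.4] [300.1 290.4] [300.1 280.1]
10 label low/mid/high, rim [299.5 324.8] [299.8 309.2] [300.1 292.5] [300.3 283.8]
0 label low/mid/high, rim [298.8 319.3] [299.4 307.3] [300.1 294.3] [300.5 287.4]
-5 label low/mid/high, rim [298.5 316.2] [299.2 306. ] [300.1 295.1] [300.5 289.2]
```

Call:
arm_command(series="1 0 -0.004 0.02 0;1 0 0 0.025 0;1 0 0 0.025 0;1 0 0 0.025 0;1 0 0 0.025 0;1 0 0 0.025 0;1 0 0 0.025 0;1 0 0 0.025 0;1 0 0 0.012 0;1 0 0 0.008 0")

```text
clock: 28.05
position: [0.4824, -0.2534, 0.1407]
ee_rot: [0.826, 0.564, -0.0, -0.0]
ft_force: [-0.1, -0.7, -4.5]
grip_width: 0.667
grasp_force: 43.7
```

Call:
arm_command(series="1 0 0 0.003 0;1 0 0 0.003 0;1 0 0 0.003 0;1 0 0 0.002 0;1 0 0 0.002 0;1 0 0 0.002 0;1 0 0 0 0;1 0 0 0 0;1 0 0 0 0;1 0 0 0 0")

```text
clock: 29.3
position: [0.4824, -0.2534, 0.1349]
ee_rot: [0.826, 0.564, 0.0, -0.0]
ft_force: [-0.1, 0.4, -4.3]
grip_width: 0.667
grasp_force: 43.7
```

Call:
arm_command(series="1 0 0 0.002 0;1 0 0 0.002 0;1 0 0 0.002 0;1 0 0 0.001 0;1 0 0 0 0;1 0 0 0 0;1 0 0 0 0;1 0 0 0 0;1 0 0 0 0;1 0 0 0 0")

```text
clock: 30.55
position: [0.4825, -0.2535, 0.1331]
ee_rot: [0.826, 0.564, 0.0, -0.0]
ft_force: [-3.2, 2.3, 9.8]
grip_width: 0.668
grasp_force: 44.8
```

```bash
python3 chk.py .012 .482 -.2535 side7.png;python3 go.py .482 -.2535 .134 68.7
```

```text
white [266 272  15   7] 92
[(272, 273.0, 15), (275, 273.0, 15), (278, 267.0, 3)]
white [286 272  30   4] 89
[(272, 300.5, 30), (275, 300.5, 16)]
white [290 311  19  29] 251
[(311, 302.0, 1), (314, 299.5, 6), (317, 299.0, 19), (320, 298.5, 18), (323, 298.2, 6), (326, 298.5, 4), (329, 301.0, 3), (332, 301.0, 3), (335, 297.3, 7), (338, 297.5, 12)]
expected base centre, lid centre [295.9 333.3] [297.4 299.9]
t 30.6 pos [ 0.4826 -0.2535  0.1331] yaw 68.6 tilt [ 0.001  0.    -1.   ] q7 0.21 F [-3.3  1.4  8.9] gw 0.671 gf 44.8
shift now axes [-0.0005 -0.0013 -0.0023] | after turn [-0.0005 -0.0013 -0.0023] | turn -0.0005 deg -0.1
```

Call:
arm_command(series="1 0 0 0 0;0.3 0 0 0 0;0.2 0 0 0 0;0.1 0 0 0 0;0.1 0 0 0 0;0 0 0 0 0;0 0 0 0 0;0 0 0 0 0;0 0 0 0 0;0 0 0 0 0")

```text
clock: 31.85
position: [0.4824, -0.2534, 0.1321]
ee_rot: [0.826, 0.564, 0.0, -0.0]
ft_force: [-1.1, 0.2, 0.3]
grip_width: 1.0
grasp_force: 0.0
```

Call:
arm_command(series="0 0 0 0 0;0 0 0 -0.02 0;0 0 0 -0.04 0;0 0 0 -0.05 0;0 0 0 -0.06 0;0 0 0 -0.06 0;0 0 0 -0.06 0;0 0 0 -0.05 0;0 0 0 -0.03 0;0 0 0 0 0")

```text
clock: 33.1
position: [0.4827, -0.2536, 0.281]
ee_rot: [0.826, 0.564, 0.001, 0.001]
ft_force: [-0.1, -0.1, -0.1]
grip_width: 0.999
grasp_force: 0.0
```

```bash
python3 chk.py .012 .482 -.2535 side8.png;python3 go.py .437 -.369 .28 68.7; python3 - <<'E'
from m import *
c=snap('top','top8.png')
# ring ellipse seen now (both views) and bar in the side view: white/bright or dark bar inside the disc
ring=lambda i:(i[...,2]>i[...,0]+12)&(i[...,2]>120)
rs=comp(S,ring,(270,335,66,75));rt=comp(T,ring,(365,230,60,55))
es=cv2.fitEllipse(cv2.convexHull(rs[2].astype(np.int32)));et=cv2.fitEllipse(cv2.convexHull(rt[2].astype(np.int32)))
print('ring tri',tri(et[0],es[0]))
a=cv2.imread('pics/top0.png')[232:282,372:422];b=cv2.imread('pics/side0.png')[335:400,268:333];d=cv2.imread('pics/side8.png')[270:390,240:360]
cv2.imwrite('pics/v8.png',np.hstack([cv2.resize(x,(265,400),interpolation=cv2.INTER_CUBIC) if 0 else cv2.resize(x,(260,260),interpolation=cv2.INTER_CUBIC) for x in(a,b,d)]))
E
```

```text
white [266 272  48   7] 231
[(272, 289.5, 48), (275, 284.5, 38), (278, 268.0, 5)]
white [290 312  19  28] 261
[(312, 299.5, 4), (315, 300.0, 7), (318, 299.0, 19), (321, 299.0, 19), (324, 298.5, 4), (327, 296.0, 3), (330, 296.0, 3), (333, 298.5, 4), (336, 298.0, 17), (339, 298.0, 9)]
expected base centre, lid centre [295.9 333.3] [297.4 299.9]
t 33.15 pos [ 0.4824 -0.2534  0.2801] yaw 68.6 tilt [ 0.  0. -1.] q7 0.12 F [ 0.9  0.  -0.2] gw 1.001 gf 0.0
shift now axes [-3.105e-01 -2.000e-04  3.000e-04] | after turn [-0.3105 -0.0007  0.0004] | turn -0.0005 deg -0.1
ring tri (array([ 0.4363, -0.3693,  0.1153]), np.float64(0.003052340993500221))
```

View pics/v8.png

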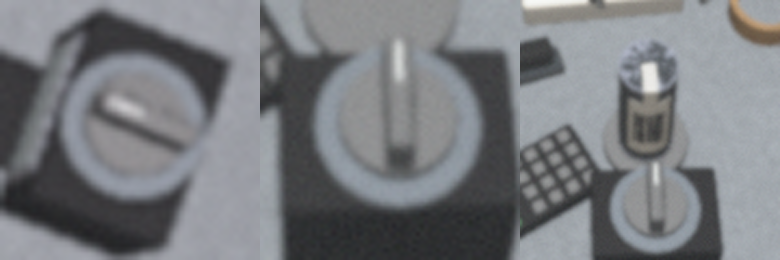

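The tin stands upright on the plate, label towards the window: lid at side px (300,303), plate centre about (297,333). The dial's bar points nearly along the scanner's x, with the top view giving a tool yaw of about 65°. Moving over the dial.

Call:
arm_command(series="0 -0.05 0 0 0;0 -0.08 0 0 0;0 -0.08 0 0 0;0 -0.07 0 0 0;0 -0.03 0 0 0;0 0 0 0 0.02;0 0 0 0 0;0 0 0 0 0;0 0 0 0 0;0 0 0 0 0")

```text
clock: 34.45
position: [0.4373, -0.3687, 0.2801]
ee_rot: [0.843, 0.538, 0.0, -0.0]
ft_force: [0.3, 0.1, -0.0]
grip_width: 1.0
grasp_force: 0.0
```

```bash
python3 - <<'E'
from m import *
for q in [((303,345),(303,375))]:
    a,b=onz(S,*q[0],.155),onz(S,*q[1],.155); print(a,b,np.degrees(np.arctan2(*(b-a)[[1,0]])))
a,b=onz(T,372+105/5.2,232+98/5.2,.155),onz(T,372+190/5.2,232+133/5.2,.155); print(a,b,np.degrees(np.arctan2(*(b-a)[[1,0]])))
E
python3 go.py .4368 -.3688 .151 65
```

```text
[ 0.4501 -0.3465  0.155 ] [ 0.4234 -0.4012  0.155 ] -115.99146699876377
[ 0.4451 -0.3445  0.155 ] [ 0.4252 -0.3911  0.155 ] -113.12842502710812
t 34.45 pos [ 0.4373 -0.3687  0.2801] yaw 65.1 tilt [ 0.  0. -1.] q7 0.34 F [ 0.3  0.1 -0. ] gw 1.0 gf 0.0
shift now axes [-0.0009 -0.0009  0.3226] | after turn [-0.0008 -0.0009  0.3226] | turn 0.0003 deg 0.1
```

Call:
arm_command(series="0 0 0 0.03 0;0 0 0 0.05 0;0 0 0 0.05 0;0 0 0 0.05 0;0 0 0 0.05 0;0 0 0 0.04 0;0 0 0 0.03 0;0 0 0 0.015 0;0 0 0 0.007 0;0 0 0 0 0")

```text
clock: 35.7
position: [0.4373, -0.3689, 0.1515]
ee_rot: [0.843, 0.537, 0.0, 0.0]
ft_force: [-0.2, -0.1, -1.0]
grip_width: 1.003
grasp_force: 0.0
```

Call:
arm_command(series="0.3 0 0 0 0;0.5 0 0 0 0;0.7 0 0 0 0;0.8 0 0 0 0;1 0 0 0 0;1 0 0 0 0;1 0 0 0 0;1 0 0 0 0;1 0 0 0 0;1 0 0 0 0", newtons=25)

```text
clock: 36.95
position: [0.4365, -0.3684, 0.1514]
ee_rot: [0.843, 0.537, -0.0, -0.001]
ft_force: [-4.8, 2.6, 5.8]
grip_width: 0.158
grasp_force: 26.5
```

The bar is gripped (about 13.5 mm opening). Turning clockwise.

Call:
arm_command(series="1 0 0 0 0.03;1 0 0 0 0.044;1 0 0 0 0.044;1 0 0 0 0.044;1 0 0 0 0.044;1 0 0 0 0.044;1 0 0 0 0.044;1 0 0 0 0.044;1 0 0 0 0.044;1 0 0 0 0.03")

```text
clock: 38.2
position: [0.4363, -0.3684, 0.1514]
ee_rot: [0.997, -0.082, -0.001, -0.001]
ft_force: [-5.8, 4.0, 7.3]
grip_width: 0.156
grasp_force: 26.6
```

```bash
python3 go.py .4365 -.3684 .151 -12; python3 -c "
from h import *
print(manip.get_obs()['torque'])"
```

```text
t 38.2 pos [ 0.4363 -0.3684  0.1514] yaw -9.4 tilt [-0.002 -0.002 -1.   ] q7 -0.76 F [-5.8  4.   7.3] gw 0.156 gf 26.6
shift now axes [0.0004 0.     0.001 ] | after turn [0.0004 0.     0.001 ] | turn 0.0146 deg 2.6
[0.9330316  1.21894027 0.02775137]
```

Call:
arm_command(series="1 0 0 0 0.01;1 0 0 0 0.008;1 0 0 0 0.008;1 0 0 0 0.006;1 0 0 0 0;1 0 0 0 0;1 0 0 0 0;1 0 0 0 0;1 0 0 0 0;1 0 0 0 0")

```text
clock: 39.45
position: [0.4364, -0.3683, 0.1514]
ee_rot: [0.992, -0.129, -0.001, -0.001]
ft_force: [-5.8, 4.3, 8.2]
grip_width: 0.156
grasp_force: 37.2
```

```bash
python3 go.py .4365 -.3684 .151 -12; python3 -c "
from h import *
print(manip.get_obs()['torque'])"
```

```text
t 39.45 pos [ 0.4364 -0.3683  0.1514] yaw -14.8 tilt [-0.002 -0.001 -1.   ] q7 -0.84 F [-5.8  4.3  8.2] gw 0.156 gf 37.2
shift now axes [0.0004 0.0002 0.0011] | after turn [0.0004 0.0002 0.0011] | turn -0.0157 deg -2.8
[0.93333355 1.46328338 1.01612104]
```

The moment rose to 1 N m, so the dial is at its end stop. Easing off, opening and rising.

Call:
arm_command(series="1 0 0 0 -0.006;1 0 0 0 0;0.8 0 0 0 0;0.7 0 0 0 0;0.5 0 0 0 0;0.4 0 0 0 0;0.4 0 0 0 0;0.4 0 0 -0.02 0;0.4 0 0 -0.05 0;0.4 0 0 -0.05 0")

```text
clock: 40.7
position: [0.4372, -0.3692, 0.2012]
ee_rot: [0.993, -0.12, 0.0, 0.0]
ft_force: [-0.1, 0.0, -1.1]
grip_width: 0.597
grasp_force: 0.0
```

Call:
arm_command(series="0.4 0 0 -0.06 0;0.4 0 0 -0.06 0;0.4 0 0 -0.06 0;0.4 0 0 -0.06 0;0.4 0 0 -0.03 0;0.4 0 0 0 0;0.4 0 0 0 0;0.4 0 0 0 0;0.4 0 0 0 0;0.4 0 0 0 0")

```text
clock: 41.95
position: [0.4371, -0.3688, 0.3071]
ee_rot: [0.993, -0.12, -0.0, -0.0]
ft_force: [0.1, -0.6, 1.0]
grip_width: 0.601
grasp_force: 0.0
```

```bash
python3 chk.py .012 .482 -.2535 side9.png; python3 go.py .4365 -.3684 .3 -12; python3 - <<'E'
from m import *
# bar direction now: brightest/darkest structure inside disc, from difference to the start image
a=cv2.imread('pics/side9.png',0).astype(float);b=cv2.imread('pics/side0.png',0).astype(float)
print('tin move vs side8',np.abs(a-cv2.imread('pics/side8.png',0))[285:340,285:312].mean().round(1))
u,v=proj(S,[.4365,-.3684,.155]).astype(int); d=a-b; print((u,v)); print(a[v-14:v+16:2,u-18:u+20:2].astype(int))
E
```

```text
white [266 272  60  11] 412
[(272, 295.5, 60), (275, 296.5, 54), (278, 303.0, 38), (281, 306.0, 1)]
white [290 314  13  26] 143
[(314, 297.5, 2), (317, 294.0, 9), (320, 294.5, 10), (323, 293.0, 3), (326, 290.5, 2), (329, 290.5, 2), (332, 290.5, 2), (335, 291.5, 4), (338, 297.5, 10)]
expected base centre, lid centre [295.9 333.3] [297.4 299.9]
t 42.0 pos [ 0.4371 -0.3688  0.3071] yaw -13.8 tilt [-0. -0. -1.] q7 -0.92 F [ 0.4 -0.   0.4] gw 0.601 gf 0.0
shift now axes [-0.0018 -0.0006  0.0178] | after turn [-0.0018 -0.0007  0.0178] | turn -0.0101 deg -1.8
tin move vs side8 48.0
(np.int64(301), np.int64(357))
[[141 142 145 137 124 108  92  86  88  90 111 128 137 138 143 135 126 154
  161]
 [120 141 145 145 146 138 133 128 129 133 141 142 145 144 140 115 133 153
  154]
 [104 117 134 131 134 145 149 149 149 150 150 148 146 136 111  87 106 114
  114]
 [ 71  71  77  88 125 146 149 148 147 149 149 148 149 148 131 101  76  69
   64]
 [ 65  65  95 128 150 151 148 144 144 146 143 140 144 149 145 138 108  76
   64]
 [ 62  88 134 148 149 143 145 143 144 141 142 137 135 140 143 148 142 109
   73]
 [ 81 125 149 147 142 141 139 137 135 137 139 158 174 184 197 188 165 135
  110]
 [108 144 148 137 138 139 139 143 142 141 142 171 181 168 158 145 128 123
  135]
 [128 149 142 128 139 143 142 143 139 141 134 127 120 111 100  92  84 118
  148]
 [144 153 135 112 137 130 125 120 110  98  94  88  78  75  74  73  74 127
  149]
 [146 151 128  89  99  92  86  75  75  71  69  65  70  71  70  73  86 132
  148]
 [149 151 123  79  70  71  72  70  73  70  76  81  90 103 111 122 127 136
  148]
 [147 152 124  82  73  75  84  92  97 109 123 129 134 138 139 143 139 137
  153]
 [148 150 142 110 113 123 128 137 142 142 143 142 146 144 143 145 138 143
  150]
 [143 150 145 122 138 144 145 146 146 146 147 144 144 144 146 142 128 146
  152]]
```

The dial's bar now lies across, so it is turned. The gripper hides the tin from the side camera, so I'll move it clear and check the tin.

Call:
arm_command(series="0.4 0.02 -0.03 -0.03 0;0.4 0.05 -0.07 -0.03 0;0.4 0.05 -0.08 0 0;0.4 0.05 -0.08 0 0;0.4 0.05 -0.08 0 0;0.4 0.05 -0.08 0 0;0.4 0.05 -0.08 0 0;0.4 0.03 -0.05 0 0;0.4 0 0 0 0;0.4 0 0 0 0")

```text
clock: 43.25
position: [0.6249, -0.1899, 0.3317]
ee_rot: [0.993, -0.121, 0.0, 0.0]
ft_force: [-0.5, 0.1, -0.3]
grip_width: 0.604
grasp_force: 0.0
```

```bash
python3 chk.py .012 .482 -.2535 side10.png; python3 go.py .4365 -.3684 .3 -12; python3 - <<'E'
from m import *
a=cv2.imread('pics/side10.png',0).astype(np.float32);b=cv2.imread('pics/side8.png',0).astype(np.float32)
w=(slice(290,345),slice(283,316)); print('diff',np.abs(a-b)[w].mean(),'shift',cv2.phaseCorrelate(b[w].copy(),a[w].copy()))
# lid ellipse against the plate: lid is bluish bright; plate centre px at its height
c=dict(S); print('plate centre px',proj(S,[.482,-.2535,.012]),'lid px if centred',proj(S,[.482,-.2535,.162]))
im=cv2.imread('pics/side10.png').astype(int)[288:316,280:322]; m=((im[...,0]>im[...,2]+8)&(im[...,0]>90)).astype(np.uint8)
m=cv2.morphologyEx(m,cv2.MORPH_CLOSE,np.ones((5,5))); cn=max(cv2.findContours(m,0,2)[0],key=cv2.contourArea); e=cv2.fitEllipse(cv2.convexHull(cn)); print('lid',np.array(e[0])+[280,288],e[1]); print(onz(S,*(np.array(e[0])+[280,288]),.162))
E
```

```text
white [266 272  48   7] 224
[(272, 289.5, 48), (275, 285.0, 39), (278, 267.0, 3)]
white [290 312  19  28] 278
[(312, 300.0, 5), (315, 300.0, 7), (318, 299.0, 19), (321, 299.0, 19), (324, 300.4, 5), (327, 298.5, 4), (330, 298.5, 4), (333, 298.5, 4), (336, 298.0, 17), (339, 298.0, 9)]
expected base centre, lid centre [295.9 333.3] [297.4 299.9]
t 43.3 pos [ 0.6248 -0.1901  0.3318] yaw -14.0 tilt [ 0.  0. -1.] q7 -1.27 F [-0.  -0.5  0.4] gw 0.601 gf 0.0
shift now axes [-0.3494  0.546   0.0794] | after turn [-0.3678  0.5338  0.0794] | turn -0.0108 deg -2.0
diff 5.6082644 shift ((-0.011011657880292347, 0.034988444729322055), 1.0168027445122048)
plate centre px [295.8899 333.3257] lid px if centred [297.3725 299.9202]Traceback (most recent call last):
  File "<stdin>", line 7, in <module>
cv2.error: OpenCV(4.12.0) /io/opencv/modules/imgproc/src/shapedescr.cpp:361: error: (-201:Incorrect size of input array) There should be at least 5 points to fit the ellipse in function 'fitEllipseNoDirect'
```

The tin has not moved since it was released (image shift under 0.05 px), and in the side camera it sits central on the plate. Handing in.

```bash
python3 -c "
from workcell import manip
print(manip.hand_in())"
```

```text
the job is handed in; nothing more can be done
None
```

I handed the job in after about 43 s of robot time: the tin was weighed on the pan, then stood on the scanner plate with its label facing the window, and the dial was turned to its end stop; the hand-in gave no verdict.

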